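# Build the sieve stack on the shaker

## Task

Build the sieve stack on the shaker plate from the bottom up, one piece at a time: the black pan in the collar, then on it the blue fine sieve, then the green medium sieve, and the yellow coarse sieve on top, each set fully home in the one below so that the stack stands straight. Let go of everything, and leave the tally counter, the clear dish and the white bottle where they stand.

Things in the scene. Friction and masses are not known exactly. Their poses are not given: they have to be found in the camera images.
- shaker_plate: White square housing of the sieve shaker, 88 x 88 mm and 24 mm high, fixed to the worktop, with a steel collar on its top (inside diameter 55, outside 68 mm, 10 mm high, so its rim is at 34 mm). The pan's skirt drops into the collar. A small black knob and switch on one side. Origin: centre of the underside; z up.
- plate_seat (a point): Point on the collar's axis, 26 mm above the worktop: where the pan's origin comes when the pan is seated in the collar (its shoulder on the collar's rim).
- pan: Black pan, closed bottom. Round frame, 32 mm high: wall 60 mm outside, 55 inside diameter, from z 8 to 32 mm, over a narrower skirt z 0 to 8 (51 mm diameter at the shoulder, 48 at the foot). The skirt drops into the top below, shoulder on its rim: 24 mm above the piece below, 2 mm play. Stands upright, loose, 60 g; grip across the wall from above. Origin: centre of underside.
- fine_sieve: Blue sieve, finest mesh. Round frame, 32 mm high: wall 60 mm outside, 55 inside diameter, from z 8 to 32 mm, over a narrower skirt z 0 to 8 (51 mm diameter at the shoulder, 48 at the foot). The skirt drops into the top below, shoulder on its rim: 24 mm above the piece below, 2 mm play. Stands upright, loose, 60 g; grip across the wall from above. Origin: centre of underside.
- medium_sieve: Green sieve, medium mesh. Round frame, 32 mm high: wall 60 mm outside, 55 inside diameter, from z 8 to 32 mm, over a narrower skirt z 0 to 8 (51 mm diameter at the shoulder, 48 at the foot). The skirt drops into the top below, shoulder on its rim: 24 mm above the piece below, 2 mm play. Stands upright, loose, 60 g; grip across the wall from above. Origin: centre of underside.
- coarse_sieve: Yellow sieve, coarsest mesh. Round frame, 32 mm high: wall 60 mm outside, 55 inside diameter, from z 8 to 32 mm, over a narrower skirt z 0 to 8 (51 mm diameter at the shoulder, 48 at the foot). The skirt drops into the top below, shoulder on its rim: 24 mm above the piece below, 2 mm play. Stands upright, loose, 60 g; grip across the wall from above. Origin: centre of underside.
- counter: Bystander: round hand tally counter, 51 x 53 mm, 22 mm high. Origin: centre of the underside. Leave it alone.
- petri_dish: Bystander: clear shallow dish, 58 mm diameter, 13 mm high. Origin: centre of the underside. Leave it alone.
- reagent: Bystander: translucent whitish bottle with a white cap and a dark red label band, 64 mm diameter, 128 mm high. Origin: centre of the underside. Leave it alone.
- microscope_a: Fixed obstacle: white stereo microscope, 0.34 m tall, in the middle of the worktop. Its base reaches no nearer to the robot than x = 0.45 m. Two eyepieces overhang towards the robot as far as x = 0.40 m, between y = 0.02 and 0.17 m, at heights 0.22 to 0.34 m. When crossing with the gripper keep close to the robot (TCP no farther than x = 0.36 m) and about 0.3 m high. Origin: underside.
There are look-alikes about, which are no part of the job. What is meant by the coarse_sieve is not pink or red, and is the smaller of those in its own colour.

How it is judged:
On the way, in this order (a step that is already met when the one before it is completed fails the run):
1. the black pan is seated in the shaker plate's collar (horizontal distance between pan and plate_seat below 0.005 m and z of pan in the frame of plate_seat between -0.003 and 0.003 m and angle between pan's own z axis and vertical below 0.08 rad and contact force between the fingers and pan below 0.05 N), for 0.2 s.
2. the blue sieve is seated on the pan (horizontal distance between fine_sieve and pan below 0.005 m and z of fine_sieve in the frame of pan between 0.021 and 0.027 m and angle between fine_sieve's own z axis and vertical below 0.08 rad and contact force between the fingers and fine_sieve below 0.05 N), for 0.2 s.
3. the green sieve is seated on the blue one (horizontal distance between medium_sieve and fine_sieve below 0.005 m and z of medium_sieve in the frame of fine_sieve between 0.021 and 0.027 m and angle between medium_sieve's own z axis and vertical below 0.08 rad and contact force between the fingers and medium_sieve below 0.05 N), for 0.2 s.
4. the yellow sieve is seated on the green one (horizontal distance between coarse_sieve and medium_sieve below 0.005 m and z of coarse_sieve in the frame of medium_sieve between 0.021 and 0.027 m and angle between coarse_sieve's own z axis and vertical below 0.08 rad and contact force between the fingers and coarse_sieve below 0.05 N), for 0.2 s.
At the end, for the whole second after the job is handed in: Pan seated in the collar, blue, green and yellow sieves seated above it in that order: each within 5 mm of the axis of the one below, within 3 mm of its seated height (pan at the seat point, each sieve 24 mm above the one below), tilted less than 0.08 rad, released and at rest (all of step 1 and all of step 2 and all of step 3 and all of step 4 and linear speed of each of pan, fine_sieve, medium_sieve, coarse_sieve below 0.01 m/s); the robot touches nothing.
It fails at once if the tally counter is moved more than 2 cm or tipped (distance of counter from where it was at the start of the episode above 0.02 m or angle between counter's own z axis and vertical above 0.3 rad).
It fails at once if the clear dish is moved more than 2 cm or tipped (distance of petri_dish from where it was at the start of the episode above 0.02 m or angle between petri_dish's own z axis and vertical above 0.3 rad).
It fails at once if the white bottle is moved more than 2 cm or tipped (distance of reagent from where it was at the start of the episode above 0.02 m or angle between reagent's own z axis and vertical above 0.3 rad).
It also fails if it takes over 125 s, if anything falls off the work surface, if the arm or the gripper's body presses on something with over 40 N, if the wrist force passes 120 N, or if a joint passes its speed limit or range.

## Robot

A 6-joint arm with a two-finger parallel gripper is mounted at the origin on a cart in front of the work surface, level with it; the furniture and walls round the work are solid. World frame = base frame: x ahead of the robot, y to its left, z up, the work surface at z = 0. Lengths are in m, angles in rad, forces in N, time in s.
With the tool pointing down it reaches from about 0.225 to 0.875 m from the base axis. Payload 3.4 kg.
Tool frame: the origin (TCP) lies between the finger pads, 19 mm behind the fingertips; this is the grasp point; z points along the fingers, y is the direction in which the jaws open and shut (so a half turn about z gives the same grasp; the last joint's range is limited). The gripper opens to 85 mm and grips with 20 to 120 N. Pads are 22 mm wide; open, the fingers measure 114 mm over their backs; the gripper's body (76 mm by 85 mm) begins 54 mm behind the grasp point. The pads swing forward as they close: fully open they stand 13 mm farther back than shut.
Start: joints at [1.02, 0.276, 1.505, -0, 1.361, -0.121], TCP at [0.24, 0.523, 0.25] pointing down, gripper open.
Joint ranges: [-2.89, 2.89], [-0.75, 2.08], [0.22, 2.7], [-1.18, 4.32], [0.11, 2.71], [-2.7, 2.7]. Speed limits (rad/s): [2.57, 2.57, 3.14, 3.14, 3.14, 3.14].

## Interface

Orientations are given as a unit quaternion [w, x, y, z].
In Python, from rig import get_state, get_image, camera_model, sign_off gives the robot as it stands. The module is installed in compiled form; this text tells all that it offers.
- The arm moves only by the tool drive_tool, never from a script. Its argument "motion" is text: rows parted by semicolons, each of 7 numbers parted by spaces: the turn, a rotation vector about the tool's x, y, z in degrees, then the shift along the tool's x, y, z in m, then the opening in per cent of the stroke, from 0 (shut) to 100 (fully open). In form: wx wy wz tx ty tz hand; .... A call has 1 to 12 rows; each row shifts and turns the pose as measured when the row begins, along the tool's axes as they then stand; what a row does not reach is not made up. A row lasts 1/8 s, in which the tool goes at most 62.5 mm and 10.7 degrees, less where a joint would pass 70% of its speed; a pose out of reach is approached as far as the arm can. A call is refused whole if a number of a shift passes 0.0625 or a number of a turn 10.7, either way. A call with a gripper value outside its range is refused whole. The fingers move at their own pace and stop on an object; "newtons" is the grip in N (left out, the last holds). Time passes only in rows, so rows that do not move let the fingers close. It gives the time, the measured TCP pose, the force and the opening at its end, in the units of the state.
- get_state(): the state, without advancing time (a new reading comes with each control period).
- get_image(name): name is "scene" or "top" or "wrist"; returns (picture, depth): 400x640x3 uint8, red, green, blue; 400x640 float32, m along the optical axis (not along the pixel's ray), 0 where there is no reading.
- camera_model(name): a dict with "camera_matrix" (3x3 intrinsics, pixels), "cam_to_world" (4x4, takes a point from camera to world coordinates); the wrist camera has in their place "T_tool_cam" (4x4, takes a point from camera to tool coordinates, whose origin is the TCP and whose axes are the flange's). Camera axes: x right, y up, looking along -z (the intrinsics and any distortion apply to the point x, -y, -z); pixel columns grow to the right and rows downward; lengths in m; the calibration is good to about 2 mm. A picture is of the moment at which its call begins: read the wrist's pose just before it. camera_model takes no time and is no camera call.
- sign_off(): hands the job in, once; it reports no verdict.
The state is a dict: "clock": time; "qpos": joint angles; "qd": joint speeds; "effort": joint torques, N m; "position": TCP position; "ee_rot": TCP orientation; "contact_force": force on the tool from outside, world axes, zero at the start; "moment": the same for the moment, N m; "width": finger opening in m.
Only numpy, scipy, OpenCV 4.12 (cv2) and the standard library are available. Lean on these libraries where they do the work, as an engineer would, in place of code of your own. Each camera call takes 0.05 s, during which the arm holds its last target.

## Working session

There is one attempt and no reset: what is moved stays moved. The work goes in short steps, Python scripts to look and compute and a tool call to move; the robot and the scene stay as the last step left them, time stands still between calls to the robot, and variables do not carry over. Pictures are saved under pics/ and viewed, and the job is handed in when it is done.

Besides the shell and the picture viewer there is one more tool, called as name(argument=value, ...) on one line, values as JSON. drive_tool: Moves the arm, as the interface text tells. Its arguments: {"type":"object","properties":{"motion":{"type":"string"},"newtons":{"type":"number"}},"required":["motion"]}

```bash
mkdir -p pics; cat > h.py <<'E'
import numpy as np,cv2
from rig import *
def save(n,im): cv2.imwrite('pics/'+n+'.png',im[:,:,::-1])
def cloud(name,d,st=None):
    m=camera_model(name);K=np.array(m['camera_matrix']);
    v,u=np.mgrid[0:d.shape[0],0:d.shape[1]]
    x=(u-K[0,2])/K[0,0]*d;y=(v-K[1,2])/K[1,1]*d
    P=np.stack([x,-y,-d],-1)
    if name=='wrist':
        T=np.array(m['T_tool_cam']);
        from scipy.spatial.transform import Rotation as R
        q=st['ee_rot'];W=np.eye(4);W[:3,:3]=R.from_quat([q[1],q[2],q[3],q[0]]).as_matrix();W[:3,3]=st['position'];T=W@T
    else:T=np.array(m['cam_to_world'])
    return P@T[:3,:3].T+T[:3,3]
E
python3 - <<'E'
from h import *
s=get_state();print(s)
for n in('scene','top'):
    m=camera_model(n);print(m)
    im,d=get_image(n);save(n,im);np.savez(n,im=im,d=d)
s=get_state();im,d=get_image('wrist');save('wrist',im);print(camera_model('wrist'))
E
```

```text
{'clock': 0.0, 'qpos': array([ 1.02001150e+00,  2.76605958e-01,  1.50617229e+00, -2.76307053e-05,
        1.36070000e+00, -1.21043313e-01]), 'qd': array([1.13218169e-03, 7.37801607e-05, 1.32135674e-05, 4.72122004e-04,
       1.07607078e-03, 1.03932494e-05]), 'effort': array([-9.12247215e-04, -4.16771793e+01, -2.45805305e+01,  4.11824328e-05,
        1.10262766e-02,  2.07616367e-06]), 'position': array([0.23933086, 0.52225972, 0.24911783]), 'ee_rot': array([-2.98023648e-04,  2.13218238e-01,  9.77004142e-01, -8.94559715e-04]), 'contact_force': array([ 0.14830744,  0.74686197, -0.67122014]), 'moment': array([ 0.01997969, -0.01287562, -0.01998338]), 'width': 0.08544144823198956}
{'camera_matrix': array([[425.26352447,   0.        , 322.47761117],
       [  0.        , 425.26352447, 201.12682495],
       [  0.        ,   0.        ,   1.        ]]), 'cam_to_world': array([[-0.57420931,  0.5923981 , -0.56510898, -0.34705106],
       [-0.81855263, -0.40193543,  0.41038945,  0.76840791],
       [ 0.01597661,  0.69822088,  0.71570409,  1.06897907],
       [ 0.        ,  0.        ,  0.       
[... 282 characters left out ...]
992143, -0.00815565, -0.00951909,  0.16876981],
       [-0.0109294 ,  0.19538516,  0.98066568,  1.81863967],
       [ 0.        ,  0.        ,  0.        ,  1.        ]])}
{'camera_matrix': array([[311.88023294,   0.        , 318.78526955],
       [  0.        , 311.88023294, 201.28582001],
       [  0.        ,   0.        ,   1.        ]]), 'T_tool_cam': array([[ 8.34751351e-04,  9.49022455e-01,  3.15207365e-01,
         8.04937431e-02],
       [ 9.99999079e-01, -1.12939162e-03,  7.52099902e-04,
        -2.30118650e-04],
       [ 1.06975225e-03,  3.15206447e-01, -9.49022524e-01,
        -1.24323469e-01],
       [ 0.00000000e+00,  0.00000000e+00,  0.00000000e+00,
         1.00000000e+00]])}
```

View pics/scene.png

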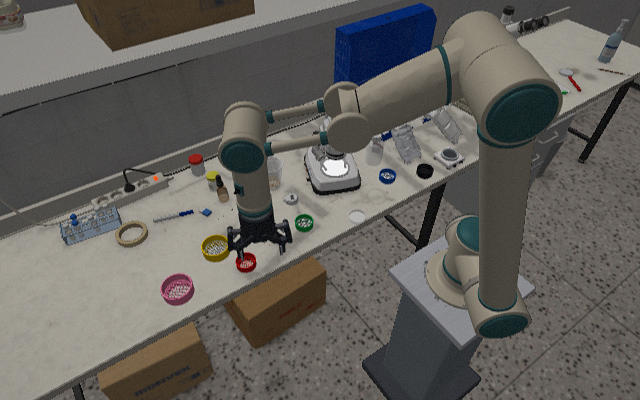

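View pics/top.png

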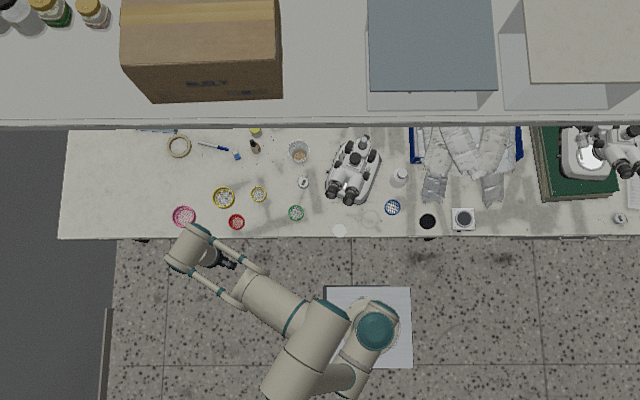

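View pics/wrist.png

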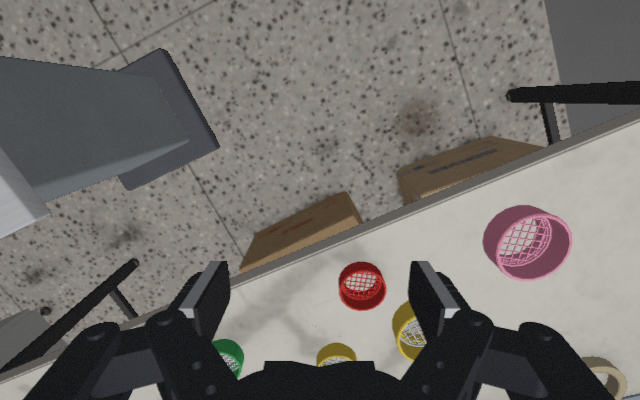

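Yellow candidates in the top picture are (223,197), larger, and (259,194), smaller. Red is at (236,222) and pink at (184,216), and both are excluded. The smaller yellow fits. I'll confirm it in a crop and measure.

```bash
cat > m1.py <<'E'
from h import *
z=np.load('top.npz');im=z['im'];d=z['d'];P=cloud('top',d)
c=im[160:245,165:485];cv2.imwrite('pics/crop1.png',cv2.resize(c,None,fx=2.5,fy=2.5,interpolation=cv2.INTER_CUBIC)[:,:,::-1])
# objects above table
for n,(u,v),r in [('pan',(428,221),11),('blue',(393,207),11),('green',(296,213),11),('yelS',(259,194),11),('yelL',(223,197),14),('shaker',(463,219),14),('red',(236,222),11)]:
    p=P[v-r:v+r+1,u-r:u+r+1].reshape(-1,3);h=p[:,2]
    k=(h>np.percentile(h,97)-.012)&(h>0.015)
    q=p[k];print(n,np.round([q[:,0].min(),q[:,0].max(),q[:,1].min(),q[:,1].max(),np.median(q[:,2]),h.max(),h.min()],3), np.round([(q[:,0].min()+q[:,0].max())/2,(q[:,1].min()+q[:,1].max())/2],3),cv2.minEnclosingCircle(q[:,:2].astype(np.float32)))
E
python3 m1.py
```

```text
pan [ 0.113  0.427 -0.261  0.169  0.031  1.819 -0.013] [ 0.27  -0.046] ((0.2637753188610077, -0.04419645667076111), 0.2607811987400055)
blue [ 0.113  0.483 -0.128  0.169  0.03   1.819 -0.011] [0.298 0.02 ] ((0.2940424084663391, 0.024061672389507294), 0.23152364790439606)
green [ 0.113  0.463  0.169  0.309  0.029  1.819 -0.015] [0.288 0.239] ((0.2876087725162506, 0.23066362738609314), 0.18493741750717163)
yelS [ 0.113  0.539  0.169  0.455  0.031  1.819 -0.012] [0.326 0.312] ((0.3249942362308502, 0.3060515820980072), 0.25229156017303467)
yelL [ 0.113  0.539  0.169  0.604  0.044  1.819 -0.013] [0.326 0.387] ((0.32405784726142883, 0.3756851553916931), 0.2953506410121918)
shaker [ 0.113  0.446 -0.411  0.169  0.029  1.819 -0.013] [ 0.28  -0.121] ((0.2772606909275055, -0.1189463883638382), 0.3311847746372223)
red [ 0.113  0.429  0.169  0.538  0.031  1.819 -0.014] [0.271 0.353] ((0.2688278257846832, 0.34918248653411865), 0.23820386826992035)
```

```bash
cat >> m1.py <<'E'
print('--')
for n,(u,v),r,lo in [('pan',(428,221),11,.022),('blue',(393,207),11,.022),('green',(296,213),11,.022),('yelS',(259,194),11,.022),('yelL',(223,197),15,.03),('shaker',(463,219),15,.015),('red',(236,222),11,.022),('bottle',(400,175),10,.1),('dish',(371,215),12,.006),('disc2',(339,230),10,.003),('cnt',(303,182),9,.01)]:
    p=P[v-r:v+r+1,u-r:u+r+1].reshape(-1,3);dd=d[v-r:v+r+1,u-r:u+r+1].ravel();h=p[:,2]
    k=(dd>0)&(h>lo);q=p[k]
    if len(q)<3: print(n,'few',np.percentile(h[dd>0],[5,50,95]) if (dd>0).any() else 0);continue
    mn=np.percentile(q,2,axis=0);mx=np.percentile(q,98,axis=0)
    print(n,len(q),np.round((mn+mx)/2,4),np.round(mx-mn,3),np.round(mx[2],3),'zero',(dd==0).sum())
E
python3 m1.py|sed -n '/--/,$p'
```

```text
--
pan 50 [ 0.3966 -0.2312  0.0313] [0.06  0.058 0.017] 0.04 zero 4
blue 44 [ 0.4534 -0.0982  0.0306] [0.059 0.059 0.016] 0.038 zero 2
green 47 [0.4339 0.2791 0.0312] [0.057 0.059 0.017] 0.04 zero 3
yelS 49 [0.5097 0.4262 0.0306] [0.059 0.056 0.017] 0.039 zero 1
yelL 109 [0.4963 0.5617 0.0419] [0.083 0.082 0.022] 0.053 zero 3
shaker 501 [ 0.4032 -0.3704  0.0273] [0.086 0.083 0.023] 0.039 zero 7
red 49 [0.4006 0.5089 0.0315] [0.055 0.056 0.014] 0.039 zero 2
bottle 97 [ 0.563  -0.1252  0.118 ] [0.036 0.037 0.034] 0.135 zero 1
dish 57 [ 0.4223 -0.0163  0.0191] [0.092 0.096 0.026] 0.032 zero 3
disc2 152 [0.3732 0.11   0.0096] [0.064 0.07  0.013] 0.016 zero 1
cnt 110 [0.5599 0.2521 0.019 ] [0.047 0.043 0.017] 0.028 zero 1
```

View pics/crop1.png

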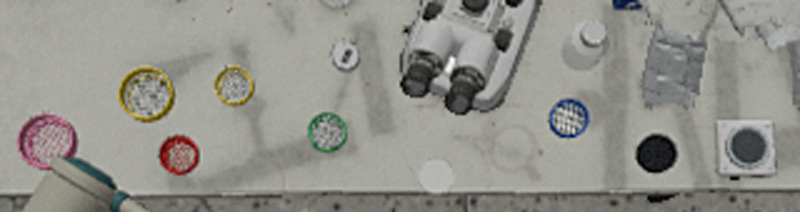

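Crop: the small yellow sieve is at crop (235,86), measured 59 mm across and about 32 mm high. The other yellow, at (147,93), is 83 mm across. So the one at pixel (259,194) is the coarse_sieve. The clear dish could be either round, at (371,215) or (339,230); I leave both. Next I go over to the pan, keeping the tool yaw.

drive_tool(motion="0 0 0 -0.035 -0.048 -0.05 100;0 0 0 -0.035 -0.048 0 100;0 0 0 -0.035 -0.048 0 100;0 0 0 -0.035 -0.048 0 100;0 0 0 -0.035 -0.048 0 100;0 0 0 -0.035 -0.048 0 100;0 0 0 -0.035 -0.048 0 100;0 0 0 -0.035 -0.048 0 100;0 0 0 -0.035 -0.048 0 100", newtons=30)

```text
clock: 1.27
position: [0.3471, -0.0009, 0.2905]
ee_rot: [0.003, 0.208, 0.978, -0.001]
contact_force: [1.6, -0.1, 0.5]
width: 0.0854
```

```bash
cat > plan.py <<'E'
import sys
from h import *
from scipy.spatial.transform import Rotation as R
def go(t,n=None):
    s=get_state();q=s['ee_rot'];M=R.from_quat([q[1],q[2],q[3],q[0]])
    d=M.inv().apply(np.array(t)-s['position']);n=n or int(np.ceil(np.abs(d).max()/.055))
    zt=M.as_matrix()[:,2]
    # level correction: rotation (tool frame) taking tool z to -Z
    w=M.inv().apply(np.cross(zt,[0,0,-1]));
    print('clk',round(s['clock'],2),'pos',s['position'].round(4),'width',round(s['width'],4),'F',s['contact_force'].round(2),'total',d.round(4),'n',n,'per',(d/n).round(4),'leveldeg',np.degrees(w).round(2),'j6',s['qpos'][5].round(2))
if __name__=='__main__': go([float(a) for a in sys.argv[1:4]])
E
python3 plan.py 0.397 -0.231 0.2
```

```text
clk 1.27 pos [ 0.3471 -0.0009  0.2905] width 0.0854 F [ 1.56 -0.11  0.53] total [-0.1386 -0.1898  0.0916] n 4 per [-0.0347 -0.0474  0.0229] leveldeg [-0.08  0.34  0.  ] j6 -1.35
```

drive_tool(motion="0 0 0 -0.035 -0.048 0 100;0 0 0 -0.035 -0.048 0.03 100;0 0 0 -0.035 -0.048 0.03 100;0 0.3 0 -0.035 -0.047 0.03 100;0 0 0 0 0 0 100;0 0 0 0 0 0 100")

```text
clock: 2.02
position: [0.3951, -0.2289, 0.2072]
ee_rot: [0.002, 0.212, 0.977, -0.0]
contact_force: [-0.3, 0.9, 0.9]
width: 0.0855
```

```bash
python3 plan.py 0.397 -0.231 0.2; python3 - <<'E'
from h import *
s=get_state();im,d=get_image('wrist');save('w1',im);np.savez('w1',im=im,d=d,pos=s['position'],q=s['ee_rot'])
E
```

```text
clk 2.02 pos [ 0.3951 -0.2289  0.2072] width 0.0855 F [-0.3   0.9   0.86] total [-0.0026 -0.0011  0.0072] n 1 per [-0.0026 -0.0011  0.0072] leveldeg [ 0.05  0.27 -0.  ] j6 -1.82
```

View pics/w1.png

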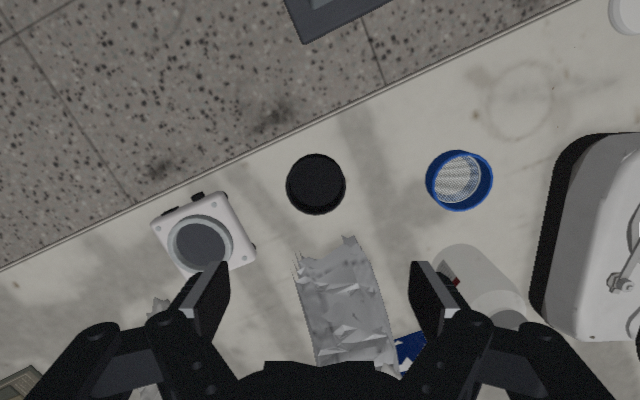

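The wrist view shows the pan at (316,184), the collar at (199,243) and the blue sieve at (459,180).

```bash
cat > fit.py <<'E'
from h import *
from scipy.optimize import least_squares
def fit(P,d,uv,r,zlo,zhi,R=None,lab=''):
    u,v=uv;p=P[max(0,v-r):v+r+1,max(0,u-r):u+r+1].reshape(-1,3);dd=d[max(0,v-r):v+r+1,max(0,u-r):u+r+1].ravel()
    q=p[(dd>0)&(p[:,2]>zlo)&(p[:,2]<zhi)]
    c=np.median(q[:,:2],0)
    f=lambda x:np.hypot(q[:,0]-x[0],q[:,1]-x[1])-x[2]
    s=least_squares(f,[*c,.029],loss='soft_l1',f_scale=.002).x
    a,rr=cv2.minEnclosingCircle(q[:,:2].astype(np.float32))
    print(lab,len(q),'LSQ',s.round(4),'MEC',np.round(a,4),round(rr,4),'z pct',np.percentile(q[:,2],[5,50,95]).round(4),'bbox mid',((np.percentile(q,1,axis=0)+np.percentile(q,99,axis=0))/2)[:2].round(4))
    return s
def load(n):
    z=np.load(n+'.npz');P=cloud('wrist',z['d'],dict(position=z['pos'],ee_rot=z['q']));return z['im'],z['d'],P
def shoot(n):
    s=get_state();im,d=get_image('wrist');save(n,im);np.savez(n,im=im,d=d,pos=s['position'],q=s['ee_rot'])
    return load(n)
E
python3 - <<'E'
from fit import *
im,d,P=load('w1')
fit(P,d,(316,184),36,.027,.037,lab='pan')
fit(P,d,(459,180),38,.027,.037,lab='blue')
fit(P,d,(199,243),36,.029,.040,lab='collar')
fit(P,d,(199,243),60,.019,.028,lab='housing')
print(P[280:300:5,250],P[150,200])
E
```

```text
pan 650 LSQ [ 0.3972 -0.2343  0.0286] MEC [ 0.3977 -0.2344] 0.0308 z pct [0.0284 0.0321 0.0334] bbox mid [ 0.3975 -0.2343]
blue 767 LSQ [ 0.4537 -0.1007  0.0286] MEC [ 0.4545 -0.1002] 0.0309 z pct [0.0279 0.0318 0.0332] bbox mid [ 0.4539 -0.1005]
collar 1066 LSQ [ 0.4053 -0.3726  0.0304] MEC [ 0.4062 -0.374 ] 0.0344 z pct [0.03   0.0342 0.0356] bbox mid [ 0.4021 -0.3734]
housing 4217 LSQ [ 0.3973 -0.365   0.0327] MEC [ 0.4054 -0.3731] 0.0587 z pct [0.0209 0.0248 0.0263] bbox mid [ 0.4036 -0.3729]
[[ 4.80186506e-01 -3.60382396e-01  6.84557051e-04]
 [ 4.86193339e-01 -3.63532314e-01  1.16449906e-03]
 [ 4.92875702e-01 -3.67332513e-01  4.51996635e-04]
 [ 4.98395226e-01 -3.69942375e-01  2.09090566e-03]] [ 0.31160354 -0.64727695 -0.75817172]
```

```bash
python3 plan.py 0.405 -0.3735 0.2
```

```text
clk 2.08 pos [ 0.3952 -0.2288  0.2073] width 0.0856 F [ 0.12 -0.42  0.7 ] total [-0.0688 -0.1276  0.0076] n 3 per [-0.0229 -0.0425  0.0025] leveldeg [0.02 0.31 0.  ] j6 -1.82
```

drive_tool(motion="0 0 0 -0.023 -0.042 0.003 100;0 0 0 -0.023 -0.042 0.003 100;0 0 0 -0.023 -0.042 0.003 100;0 0 0 0 0 0 100;0 0 0 0 0 0 100")

```text
clock: 2.7
position: [0.4086, -0.3681, 0.2034]
ee_rot: [0.006, 0.207, 0.978, -0.001]
contact_force: [-0.2, 0.9, -0.5]
width: 0.0856
```

```bash
python3 - <<'E'
from fit import *
im,d,P=shoot('w2')
fit(P,d,(318,180),55,.029,.040,lab='collar')
fit(P,d,(318,180),85,.019,.028,lab='housing')
E
python3 plan.py 0.3974 -0.2343 0.1
```

```text
collar 1352 LSQ [ 0.4053 -0.3738  0.0303] MEC [ 0.4059 -0.3744] 0.0341 z pct [0.031  0.0342 0.0355] bbox mid [ 0.4055 -0.374 ]
housing 5949 LSQ [ 0.4042 -0.3741  0.0374] MEC [ 0.4417 -0.3933] 0.0984 z pct [0.021  0.0246 0.0261] bbox mid [ 0.4149 -0.399 ]
clk 2.75 pos [ 0.4087 -0.3682  0.2036] width 0.0851 F [ 1.11 -0.4  -0.23] total [0.0658 0.1179 0.1027] n 3 per [0.0219 0.0393 0.0342] leveldeg [-0.02  0.72  0.  ] j6 -2.02
```

View pics/w2.png

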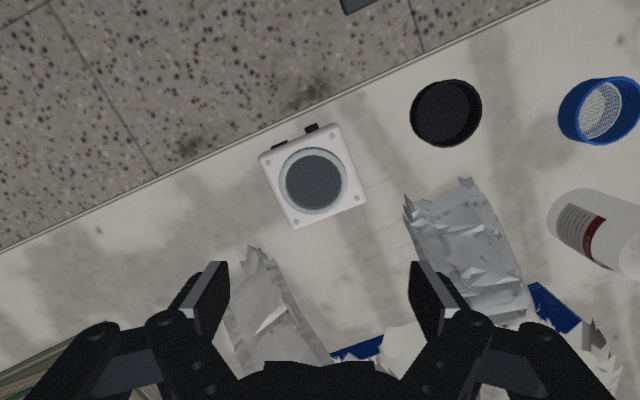

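The collar centre at (313,181) measures (0.4055, -0.3739), which agrees with the earlier view. Now to the pan.

drive_tool(motion="0 0.7 0 0.022 0.039 0.03 100;0 0 0 0.022 0.039 0.03 100;0 0 0 0.022 0.039 0.03 100;0 0 0 0 0 0 100")

```text
clock: 3.25
position: [0.395, -0.226, 0.113]
ee_rot: [0.002, 0.204, 0.979, -0.001]
contact_force: [-0.4, -0.2, 0.7]
width: 0.0857
```

```bash
python3 plan.py 0.3974 -0.2343 0.027
```

```text
clk 3.25 pos [ 0.395 -0.226  0.113] width 0.0857 F [-0.42 -0.21  0.7 ] total [-0.0052 -0.0065  0.086 ] n 2 per [-0.0026 -0.0033  0.043 ] leveldeg [-0.07  0.21 -0.  ] j6 -1.83
```

drive_tool(motion="0 0 0 -0.005 -0.006 0.02 100;0 0 0 0 0 0.02 100;0 0 0 0 0 0.02 100;0 0 0 0 0 0.01 100;0 0 0 0 0 0 100")

```text
clock: 3.88
position: [0.402, -0.2343, 0.0468]
ee_rot: [0.008, 0.201, 0.98, -0.004]
contact_force: [-0.0, -0.6, -0.4]
width: 0.0855
```

```bash
python3 plan.py 0.3974 -0.2343 0.027
```

```text
clk 3.88 pos [ 0.402  -0.2343  0.0468] width 0.0855 F [-0.03 -0.6  -0.36] total [ 0.0046 -0.0017  0.0197] n 1 per [ 0.0046 -0.0017  0.0197] leveldeg [-0.31  0.98 -0.  ] j6 -1.84
```

drive_tool(motion="-0.3 1 0 0.004 -0.001 0.01 100;0 0 0 0 0 0.01 100;0 0 0 0 0 0 100")

```text
clock: 4.25
position: [0.399, -0.2346, 0.027]
ee_rot: [0.001, 0.201, 0.98, -0.001]
contact_force: [0.1, 0.6, 0.2]
width: 0.0855
```

```bash
python3 plan.py 0.3974 -0.2343 0.027
```

```text
clk 4.25 pos [ 0.399  -0.2346  0.027 ] width 0.0855 F [0.12 0.65 0.24] total [ 0.0016 -0.0003 -0.    ] n 1 per [ 0.0016 -0.0003 -0.    ] leveldeg [-0.05  0.11 -0.  ] j6 -1.85
```

drive_tool(motion="0 0 0 0.0015 0 0 60;0 0 0 0 0 0 50;0 0 0 0 0 0 50;0 0 0 0 0 0 50;0 0 0 0 0 0 50;0 0 0 0 0 0 50", newtons=30)

```text
clock: 5.0
position: [0.3975, -0.2341, 0.0275]
ee_rot: [0.001, 0.201, 0.98, -0.001]
contact_force: [-1.1, 0.1, -0.1]
width: 0.0593
```

```bash
python3 plan.py 0.3974 -0.2343 0.09;python3 - <<'E'
from fit import *
im,d,P=shoot('w3')
fit(P,d,(318,260),85,.024,.040,lab='pan')
E
```

```text
clk 5.0 pos [ 0.3975 -0.2341  0.0275] width 0.0593 F [-1.09  0.06 -0.1 ] total [-0.0002 -0.0003 -0.0625] n 2 per [-0.0001 -0.0002 -0.0312] leveldeg [-0.06  0.14 -0.  ] j6 -1.85
pan 5583 LSQ [ 0.3965 -0.2341  0.0289] MEC [ 0.391  -0.2321] 0.0394 z pct [0.0249 0.0319 0.037 ] bbox mid [ 0.3969 -0.2315]
```

View pics/w3.png

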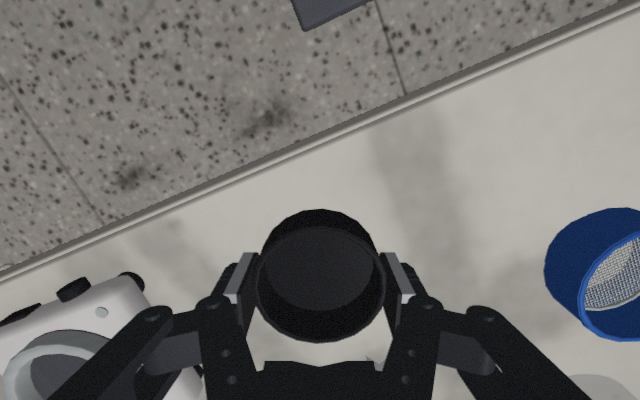

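The pan is between the pads, centred at (320,280), width 59.3 mm. Lifting.

drive_tool(motion="0 0 0 0 0 -0.02 50;0 0 0 0 0 -0.03 50;0 0 0 0 0 -0.02 50;0 0 0 0 0 0 50")

```text
clock: 5.55
position: [0.397, -0.2336, 0.0987]
ee_rot: [0.0, 0.201, 0.98, -0.0]
contact_force: [0.0, 0.1, -0.9]
width: 0.0589
```

```bash
python3 plan.py 0.4055 -0.3739 0.095
```

```text
clk 5.55 pos [ 0.397  -0.2336  0.0987] width 0.0589 F [ 0.02  0.13 -0.87] total [-0.063  -0.1256  0.0038] n 3 per [-0.021  -0.0419  0.0013] leveldeg [-0.03  0.03  0.  ] j6 -1.85
```

drive_tool(motion="0 0 0 -0.016 -0.032 0.001 50;0 0 0 -0.016 -0.031 0.001 50;0 0 0 -0.016 -0.031 0.001 50;0 0 0 -0.016 -0.031 0.001 50;0 0 0 0 0 0 50;0 0 0 0 0 0 50")

```text
clock: 6.3
position: [0.4041, -0.374, 0.0875]
ee_rot: [-0.004, 0.2, 0.98, 0.003]
contact_force: [0.4, 0.2, -1.1]
width: 0.0591
```

```bash
python3 plan.py 0.4055 -0.3739 0.07
```

```text
clk 6.3 pos [ 0.4041 -0.374   0.0875] width 0.0591 F [ 0.42  0.19 -1.08] total [-0.0014  0.0006  0.0175] n 1 per [-0.0014  0.0006  0.0175] leveldeg [ 0.27 -0.52  0.  ] j6 -2.04
```

drive_tool(motion="0.3 -0.5 0 -0.001 0.0005 0.01 50;0 0 0 0 0 0.008 50;0 0 0 0 0 0 50;0 0 0 0 0 0 50")

```text
clock: 6.8
position: [0.4044, -0.3702, 0.0673]
ee_rot: [-0.001, 0.199, 0.98, 0.001]
contact_force: [0.0, 0.6, -0.1]
width: 0.0595
```

```bash
python3 plan.py 0.4055 -0.3739 0.0535;python3 - <<'E'
from fit import *
im,d,P=shoot('w4')
E
```

```text
clk 6.8 pos [ 0.4044 -0.3702  0.0673] width 0.0595 F [ 0.02  0.56 -0.09] total [-0.0025 -0.003   0.0137] n 1 per [-0.0025 -0.003   0.0137] leveldeg [ 0.07 -0.17  0.  ] j6 -2.04
```

View pics/w4.png

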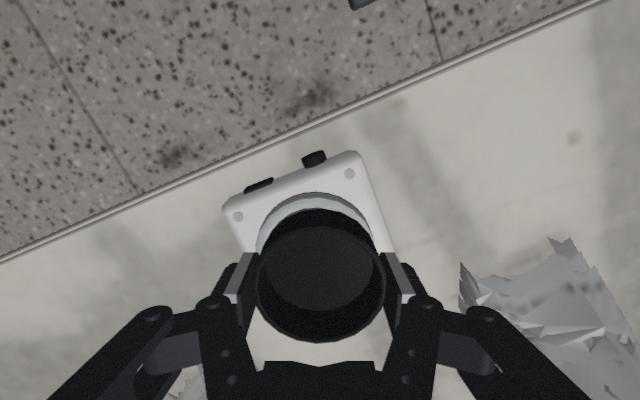

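The pan is just above the collar. 4 mm off axis, so I correct that first.

drive_tool(motion="0 0 0 -0.0025 -0.003 0 50;0 0 0 0 0 0 50;0 0 0 0 0 0 50")

```text
clock: 7.22
position: [0.4061, -0.3748, 0.068]
ee_rot: [-0.001, 0.199, 0.98, 0.0]
contact_force: [0.5, 0.2, -1.2]
width: 0.0592
```

```bash
python3 plan.py 0.4055 -0.3739 0.0535
```

```text
clk 7.22 pos [ 0.4061 -0.3748  0.068 ] width 0.0592 F [ 0.46  0.21 -1.22] total [0.0009 0.0006 0.0145] n 1 per [0.0009 0.0006 0.0145] leveldeg [ 0.02 -0.08 -0.  ] j6 -2.04
```

drive_tool(motion="0 0 0 0.001 0.0005 0.005 50;0 0 0 0 0 0.005 50;0 0 0 0 0 0.004 50;0 0 0 0 0 0 50")

```text
clock: 7.72
position: [0.4053, -0.374, 0.0533]
ee_rot: [-0.001, 0.199, 0.98, 0.0]
contact_force: [-0.7, 1.3, 3.4]
width: 0.059
```

```bash
python3 plan.py 0.4055 -0.3739 0.0535
```

```text
clk 7.72 pos [ 0.4053 -0.374   0.0533] width 0.059 F [-0.75  1.26  3.41] total [-0.0002  0.0002 -0.0002] n 1 per [-0.0002  0.0002 -0.0002] leveldeg [ 0.01 -0.07  0.  ] j6 -2.04
```

Seated height reached, with 3.4 N upward. Release.

drive_tool(motion="0 0 0 0 0 0 80;0 0 0 0 0 0 95;0 0 0 0 0 0 100;0 0 0 0 0 0 100;0 0 0 0 0 -0.03 100;0 0 0 0 0 -0.05 100;0 0 0 0 0 -0.05 100;0 0 0 0 0 -0.02 100;0 0 0 0 0 0 100")

```text
clock: 8.85
position: [0.4052, -0.3739, 0.2067]
ee_rot: [-0.001, 0.199, 0.98, 0.001]
contact_force: [0.4, -0.6, 0.1]
width: 0.0853
```

```bash
python3 plan.py 0.454 -0.1006 0.2;python3 - <<'E'
from fit import *
im,d,P=shoot('w5')
fit(P,d,(318,190),50,.053,.064,lab='pan')
fit(P,d,(570,110),60,.027,.037,lab='blue')
E
```

```text
clk 8.85 pos [ 0.4052 -0.3739  0.2067] width 0.0853 F [ 0.44 -0.58  0.07] total [0.0618 0.2706 0.0072] n 5 per [0.0124 0.0541 0.0014] leveldeg [ 0.07 -0.17 -0.  ] j6 -2.04
pan 783 LSQ [ 0.4049 -0.3746  0.0286] MEC [ 0.4058 -0.3748] 0.0309 z pct [0.0543 0.058  0.0594] bbox mid [ 0.4051 -0.3747]
blue 776 LSQ [ 0.4538 -0.1013  0.0286] MEC [ 0.454  -0.1014] 0.031 z pct [0.0274 0.0314 0.0331] bbox mid [ 0.4539 -0.1054]
```

View pics/w5.png

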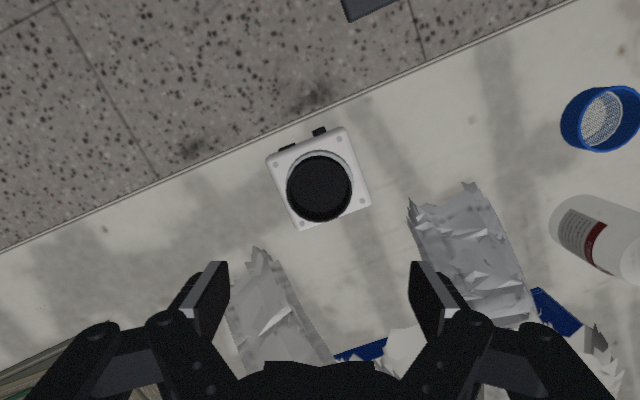

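The pan's rim is at z 0.058, at (319,188), so it is seated. Now blue.

drive_tool(motion="0 0 0 0.0125 0.054 0 100;0 0 0 0.0125 0.054 0 100;0 0 0 0.0125 0.054 0 100;0 0 0 0.0125 0.054 0.02 100;0 0 0 0.0125 0.054 0.02 100;0 0 0 0 0 0 100;0 0 0 0 0 0 100")

```text
clock: 9.78
position: [0.4492, -0.0913, 0.1551]
ee_rot: [-0.01, 0.2, 0.98, 0.004]
contact_force: [0.2, 0.4, 0.4]
width: 0.0852
```

```bash
python3 plan.py 0.4538 -0.1010 0.1;python3 - <<'E'
from fit import *
im,d,P=shoot('w6')
fit(P,d,(318,200),75,.027,.037,lab='blue')
E
```

```text
clk 9.78 pos [ 0.4492 -0.0913  0.1551] width 0.0852 F [0.22 0.36 0.42] total [-0.0092 -0.0074  0.0549] n 1 per [-0.0092 -0.0074  0.0549] leveldeg [ 0.21 -1.19  0.  ] j6 -1.53
blue 918 LSQ [ 0.454  -0.0998  0.0286] MEC [ 0.4544 -0.1   ] 0.0307 z pct [0.0287 0.0321 0.0333] bbox mid [ 0.4543 -0.1   ]
```

View pics/w6.png

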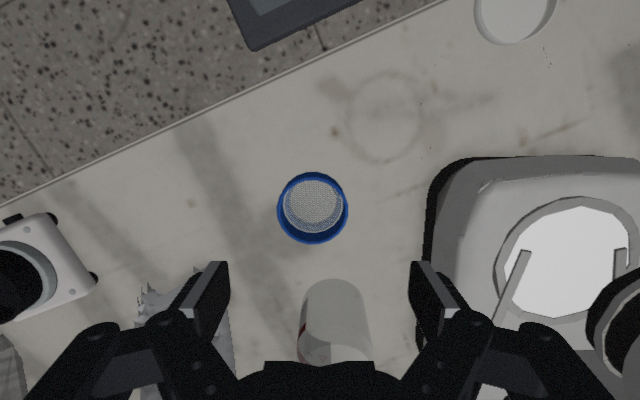

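Blue is at (313,207), world (0.4541, -0.100). The ring at (383,115) is a stain, and the clear dish is the disc at the top right (515,5).

drive_tool(motion="0.2 -1.2 0 -0.01 -0.009 0.03 100;0 0 0 0 0 0.03 100;0 0 0 0 0 0 100;0 0 0 0 0 0 100")

```text
clock: 10.32
position: [0.4558, -0.1094, 0.0951]
ee_rot: [0.002, 0.205, 0.979, -0.001]
contact_force: [-0.2, 0.0, 0.2]
width: 0.0852
```

```bash
python3 plan.py 0.4541 -0.1000 0.0275
```

```text
clk 10.32 pos [ 0.4558 -0.1094  0.0951] width 0.0852 F [-0.16  0.    0.18] total [0.0057 0.008  0.0675] n 2 per [0.0028 0.004  0.0338] leveldeg [-0.03  0.29 -0.  ] j6 -1.54
```

drive_tool(motion="0 0.3 0 0.005 0.007 0 100;0 0 0 0 0 0.02 100;0 0 0 0 0 0.02 100;0 0 0 0 0 0 100;0 0 0 0 0 0 100")

```text
clock: 10.95
position: [0.4577, -0.1013, 0.0597]
ee_rot: [0.005, 0.205, 0.979, -0.001]
contact_force: [-1.0, 0.4, 0.2]
width: 0.0853
```

```bash
python3 plan.py 0.4541 -0.1000 0.0275
```

```text
clk 10.95 pos [ 0.4577 -0.1013  0.0597] width 0.0853 F [-1.04  0.39  0.22] total [ 0.0041 -0.0002  0.0322] n 1 per [ 0.0041 -0.0002  0.0322] leveldeg [0.03 0.57 0.  ] j6 -1.52
```

drive_tool(motion="0 0.6 0 0.004 0 0.016 100;0 0.2 0 0.001 0 0.016 100;0 0 0 0 0 0 100;0 0 0 0 0 0 100")

```text
clock: 11.45
position: [0.454, -0.0993, 0.0277]
ee_rot: [-0.001, 0.205, 0.979, 0.001]
contact_force: [0.7, 0.9, 0.5]
width: 0.0853
```

```bash
python3 plan.py 0.4541 -0.1000 0.0275
```

```text
clk 11.45 pos [ 0.454  -0.0993  0.0277] width 0.0853 F [0.73 0.87 0.46] total [-0.0003 -0.0006  0.0002] n 1 per [-0.0003 -0.0006  0.0002] leveldeg [ 0.05 -0.1  -0.  ] j6 -1.52
```

drive_tool(motion="0 0 0 0 0 0 60;0 0 0 0 0 0 50;0 0 0 0 0 0 50;0 0 0 0 0 0 50;0 0 0 0 0 0 50;0 0 0 0 0 -0.02 50;0 0 0 0 0 -0.04 50;0 0 0 0 0 -0.04 50;0 0 0 0 0 -0.02 50;0 0 0 0 0 0 50", newtons=30)

```text
clock: 12.7
position: [0.4538, -0.0994, 0.1514]
ee_rot: [-0.001, 0.205, 0.979, 0.001]
contact_force: [-0.4, 0.1, -1.4]
width: 0.0592
```

```bash
python3 plan.py 0.4051 -0.3743 0.15; python3 -c "
from fit import *
shoot('w7')"
```

```text
clk 12.7 pos [ 0.4538 -0.0994  0.1514] width 0.0592 F [-0.4   0.08 -1.4 ] total [-0.0658 -0.2713  0.001 ] n 5 per [-0.0132 -0.0543  0.0002] leveldeg [ 0.05 -0.14  0.  ] j6 -1.52
```

View pics/w7.png

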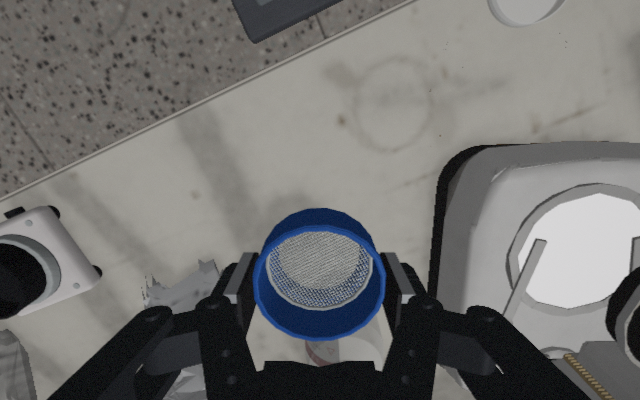

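Blue is held, at (320,280).

drive_tool(motion="0 0 0 -0.013 -0.05 0 50;0 0 0 -0.013 -0.054 0 50;0 0 0 -0.013 -0.054 0 50;0 0 0 -0.013 -0.05 0 50;0 0 0 -0.011 -0.04 0 50;0 0 0 0 -0.01 0 50;0 0 0 0 0 0 50;0 0 0 0 0 0 50")

```text
clock: 13.75
position: [0.402, -0.3621, 0.1369]
ee_rot: [-0.01, 0.204, 0.979, 0.007]
contact_force: [0.2, 0.3, -1.2]
width: 0.0594
```

```bash
python3 plan.py 0.4051 -0.3743 0.102
```

```text
clk 13.75 pos [ 0.402  -0.3621  0.1369] width 0.0594 F [ 0.23  0.32 -1.19] total [-0.0085 -0.0103  0.0347] n 1 per [-0.0085 -0.0103  0.0347] leveldeg [ 0.58 -1.34  0.  ] j6 -2.02
```

drive_tool(motion="0.6 -1.3 0 -0.008 -0.01 0.015 50;0 0 0 0 0 0.015 50;0 0 0 0 0 0 50;0 0 0 0 0 0 50")

```text
clock: 14.25
position: [0.406, -0.3691, 0.1057]
ee_rot: [-0.001, 0.201, 0.98, 0.001]
contact_force: [-0.5, -0.9, -0.1]
width: 0.0596
```

```bash
python3 plan.py 0.4051 -0.3743 0.1
```

```text
clk 14.25 pos [ 0.406  -0.3691  0.1057] width 0.0596 F [-0.51 -0.86 -0.08] total [-0.0012 -0.0051  0.0057] n 1 per [-0.0012 -0.0051  0.0057] leveldeg [ 0.12 -0.14  0.  ] j6 -2.03
```

drive_tool(motion="0.1 -0.1 0 -0.001 -0.005 0.004 50;0 0 0 0 0 0 50;0 0 0 0 0 0 50")

```text
clock: 14.62
position: [0.4054, -0.3745, 0.1024]
ee_rot: [0.0, 0.201, 0.98, -0.0]
contact_force: [-0.1, 0.4, -1.3]
width: 0.0591
```

```bash
python3 plan.py 0.4051 -0.3743 0.0775; python3 -c "
from fit import *
shoot('w8')"
```

```text
clk 14.62 pos [ 0.4054 -0.3745  0.1024] width 0.0591 F [-0.1   0.43 -1.34] total [0.0003 0.0001 0.0249] n 1 per [0.0003 0.0001 0.0249] leveldeg [-0.03  0.05  0.  ] j6 -2.04
```

View pics/w8.png

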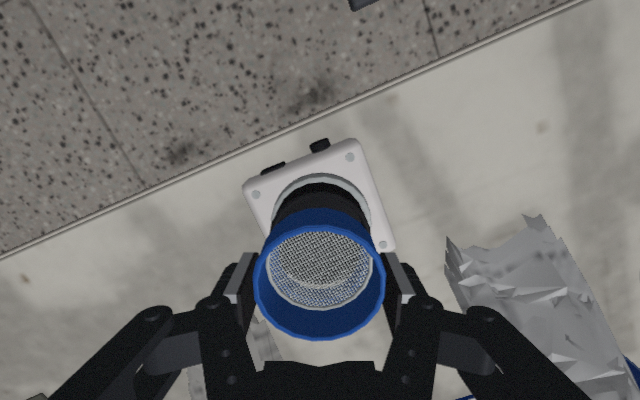

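Aligned over the pan. Descending in small steps to 0.0775.

drive_tool(motion="0 0 0 0 0 0.007 50;0 0 0 0 0 0.006 50;0 0 0 0 0 0.006 50;0 0 0 0 0 0.003 50;0 0 0 0 0 0.002 50;0 0 0 0 0 0 50")

```text
clock: 15.42
position: [0.4055, -0.3749, 0.0789]
ee_rot: [0.001, 0.201, 0.98, -0.001]
contact_force: [0.7, 0.4, -1.2]
width: 0.0595
```

```bash
python3 plan.py 0.4051 -0.3743 0.0775
```

```text
clk 15.43 pos [ 0.4055 -0.3749  0.0789] width 0.0595 F [ 0.72  0.37 -1.17] total [0.0006 0.0003 0.0014] n 1 per [0.0006 0.0003 0.0014] leveldeg [-0.06  0.1  -0.  ] j6 -2.04
```

drive_tool(motion="0 0 0 0 0 0.0015 50;0 0 0 0 0 0.001 50;0 0 0 0 0 0 50")

```text
clock: 15.8
position: [0.4057, -0.375, 0.0787]
ee_rot: [0.001, 0.201, 0.98, -0.001]
contact_force: [-0.9, 0.0, -0.4]
width: 0.0593
```

```bash
python3 plan.py 0.4051 -0.3743 0.0775
```

```text
clk 15.8 pos [ 0.4057 -0.375   0.0787] width 0.0593 F [-0.93  0.01 -0.41] total [0.0008 0.0004 0.0012] n 1 per [0.0008 0.0004 0.0012] leveldeg [-0.09  0.17  0.  ] j6 -2.04
```

drive_tool(motion="0 0 0 0.0005 0 0.003 50;0 0 0 0 0 0.002 50;0 0 0 0 0 0 50")

```text
clock: 16.18
position: [0.4058, -0.375, 0.0789]
ee_rot: [0.003, 0.201, 0.98, -0.002]
contact_force: [0.5, 0.7, 0.1]
width: 0.0593
```

```bash
python3 plan.py 0.4051 -0.3743 0.0775
```

```text
clk 16.18 pos [ 0.4058 -0.375   0.0789] width 0.0593 F [0.47 0.71 0.06] total [0.001  0.0004 0.0014] n 1 per [0.001  0.0004 0.0014] leveldeg [-0.14  0.34  0.  ] j6 -2.04
```

It stopped at 0.0788 and the weight is off the tool, so it is resting, about 1 mm above prediction. Release and measure the rim.

drive_tool(motion="0 0 0 0 0 0 80;0 0 0 0 0 0 95;0 0 0 0 0 0 100;0 0 0 0 0 0 100;0 0 0 0 0 -0.03 100;0 0 0 0 0 -0.05 100;0 0 0 0 0 -0.05 100;0 0 0 0 0 -0.02 100;0 -0.3 0 0 0 0 100;0 0 0 0 0 0 100")

```text
clock: 17.42
position: [0.4047, -0.3739, 0.2292]
ee_rot: [0.003, 0.201, 0.98, -0.001]
contact_force: [-0.2, -0.0, 0.7]
width: 0.0852
```

```bash
python3 plan.py 0.36 -0.05 0.3;python3 - <<'E'
from fit import *
im,d,P=shoot('w9')
fit(P,d,(318,190),50,.077,.088,lab='blue')
E
```

```text
clk 17.43 pos [ 0.4047 -0.3739  0.2292] width 0.0852 F [-0.21 -0.02  0.67] total [ 0.1683  0.2801 -0.0718] n 6 per [ 0.0281  0.0467 -0.012 ] leveldeg [0.01 0.36 0.  ] j6 -2.04
blue 777 LSQ [ 0.4056 -0.3759  0.0286] MEC [ 0.4061 -0.376 ] 0.0307 z pct [0.0787 0.0821 0.0835] bbox mid [ 0.4058 -0.376 ]
```

View pics/w9.png

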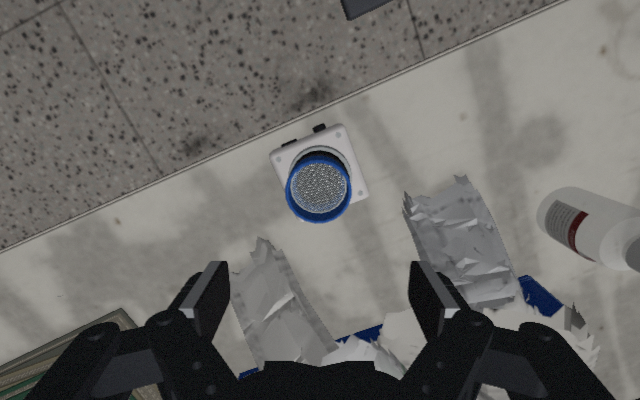

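Blue's rim is at z 0.082 (expected 0.082), so it is seated, with centre (0.4057, -0.3759). Cross to green at x of 0.34 or less.

drive_tool(motion="0 0.3 0 0.033 0.045 -0.03 100;0 0 0 0.033 0.045 -0.03 100;0 0 0 0.033 0.045 -0.02 100;0 0 0 0.033 0.045 0 100;0 0 0 0.033 0.045 0 100;0 0 0 0.03 0.045 0 100;0 0 0 0.025 0.05 0 100;0 0 0 0.02 0.055 0 100;0 0 0 0 0 0 100")

```text
clock: 18.6
position: [0.327, 0.0785, 0.3017]
ee_rot: [-0.009, 0.202, 0.979, 0.005]
contact_force: [-0.6, 0.2, 0.0]
width: 0.0856
```

```bash
python3 plan.py 0.36 0.2 0.3
```

```text
clk 18.6 pos [0.327  0.0785 0.3017] width 0.0856 F [-0.55  0.22  0.02] total [0.0177 0.1246 0.0028] n 3 per [0.0059 0.0415 0.0009] leveldeg [ 0.38 -1.1   0.  ] j6 -1.15
```

drive_tool(motion="0.4 -1 0 0.018 0.05 0 100;0 0 0 0.018 0.05 0 100;0 0 0 0.018 0.05 0 100;0 0 0 0 0.05 0.03 100;0 0 0 -0.04 0.03 0.05 100;0 0 0 -0.04 0.02 0.05 100;0 0 0 0 0 0 100;0 0 0 0 0 0 100")

```text
clock: 19.6
position: [0.4474, 0.2901, 0.1709]
ee_rot: [-0.003, 0.208, 0.978, -0.006]
contact_force: [0.8, 0.6, 0.7]
width: 0.0854
```

```bash
python3 plan.py 0.4345 0.277 0.15
```

```text
clk 19.6 pos [0.4474 0.2901 0.1709] width 0.0854 F [0.85 0.58 0.66] total [ 0.0064 -0.017   0.0211] n 1 per [ 0.0064 -0.017   0.0211] leveldeg [-0.79 -0.19 -0.  ] j6 -0.7
```

drive_tool(motion="-0.8 -0.2 0 0.006 -0.016 0.01 100;0 0 0 0 0 0 100;0 0 0 0 0 0 100")

```text
clock: 19.98
position: [0.4357, 0.2768, 0.1646]
ee_rot: [0.002, 0.209, 0.978, 0.002]
contact_force: [0.3, 0.7, 0.4]
width: 0.0854
```

```bash
python3 - <<'E'
from fit import *
im,d,P=shoot('w10')
fit(P,d,(318,205),65,.027,.037,lab='green')
E
python3 plan.py 0.4345 0.277 0.1
```

```text
green 891 LSQ [0.4345 0.2775 0.0286] MEC [0.4349 0.2771] 0.0308 z pct [0.0283 0.0321 0.0334] bbox mid [0.4346 0.2773]
clk 20.02 pos [0.4354 0.2767 0.1645] width 0.0853 F [-0.04 -0.13 -0.4 ] total [ 0.0012 -0.0004  0.0645] n 2 per [ 0.0006 -0.0002  0.0323] leveldeg [0.23 0.2  0.  ] j6 -0.72
```

View pics/w10.png

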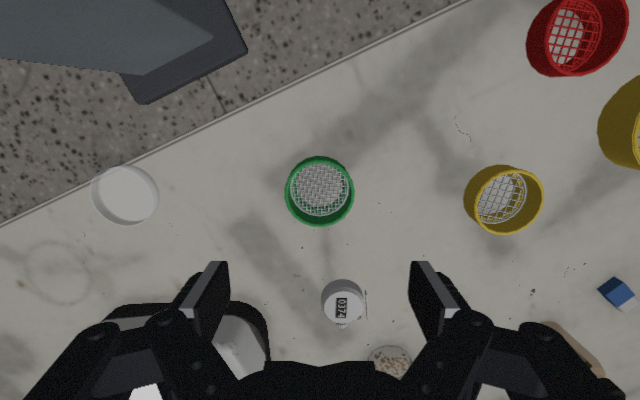

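Green is at (319,191), world (0.4346, 0.2773). The counter at (342,303) stays clear. Descend.

drive_tool(motion="0.2 0.2 0 0.001 0 0.03 100;0 0 0 0 0 0.03 100;0 0 0 0 0 0.03 100;0 0 0 0 0 0 100;0 0 0 0 0 0 100")

```text
clock: 20.65
position: [0.4402, 0.2811, 0.0783]
ee_rot: [0.006, 0.208, 0.978, 0.005]
contact_force: [0.2, -0.4, -0.2]
width: 0.0854
```

```bash
python3 plan.py 0.4346 0.2773 0.0275
```

```text
clk 20.65 pos [0.4402 0.2811 0.0783] width 0.0854 F [ 0.22 -0.44 -0.18] total [ 0.004  -0.0063  0.0507] n 1 per [ 0.004  -0.0063  0.0507] leveldeg [0.64 0.52 0.  ] j6 -0.72
```

drive_tool(motion="0.6 0.5 0 0.004 -0.006 0.01 100;0.2 0.2 0 0.001 -0.001 0.02 100;0 0 0 0 0 0.015 100;0 0 0 0 0 0 100;0 0 0 0 0 0 100")

```text
clock: 21.28
position: [0.4348, 0.2778, 0.036]
ee_rot: [0.001, 0.208, 0.978, 0.001]
contact_force: [0.5, 0.2, 0.1]
width: 0.0853
```

```bash
python3 plan.py 0.4346 0.2773 0.0275
```

```text
clk 21.27 pos [0.4348 0.2778 0.036 ] width 0.0853 F [0.53 0.16 0.15] total [ 0.     -0.0005  0.0085] n 1 per [ 0.     -0.0005  0.0085] leveldeg [0.13 0.08 0.  ] j6 -0.72
```

drive_tool(motion="0.1 0.1 0 0 0 0.008 100;0 0 0 0 0 0 100;0 0 0 0 0 0 60;0 0 0 0 0 0 50;0 0 0 0 0 0 50;0 0 0 0 0 0 50;0 0 0 0 0 0 50", newtons=30)

```text
clock: 22.15
position: [0.4357, 0.2782, 0.0292]
ee_rot: [0.001, 0.208, 0.978, 0.001]
contact_force: [0.3, 0.2, -0.1]
width: 0.0592
```

```bash
python3 plan.py 0.4346 0.2773 0.0275
```

```text
clk 22.15 pos [0.4357 0.2782 0.0292] width 0.0592 F [ 0.26  0.16 -0.07] total [ 0.0007 -0.0013  0.0017] n 1 per [ 0.0007 -0.0013  0.0017] leveldeg [0.14 0.08 0.  ] j6 -0.72
```

drive_tool(motion="0 0 0 0 0 -0.02 50;0 0 0 0 0 -0.05 50;0 0 0 0 0 -0.05 50;0 0 0 0.02 0 -0.05 50;0 0 0 0.04 -0.01 -0.05 50;0 0 0 0.04 -0.02 -0.04 50;0 0 0 0 0 0 50;0 0 0 0 0 0 50")

```text
clock: 23.15
position: [0.3314, 0.2912, 0.2937]
ee_rot: [-0.0, 0.209, 0.978, 0.001]
contact_force: [-0.5, 0.1, -1.7]
width: 0.0594
```

```bash
python3 plan.py 0.34 -0.05 0.3;  python3 -c "
from fit import *
shoot('w11')"
```

```text
clk 23.15 pos [0.3314 0.2912 0.2937] width 0.0594 F [-0.5   0.14 -1.71] total [-0.1472 -0.3079 -0.0071] n 6 per [-0.0245 -0.0513 -0.0012] leveldeg [ 0.14 -0.03  0.  ] j6 -0.59
```

View pics/w11.png

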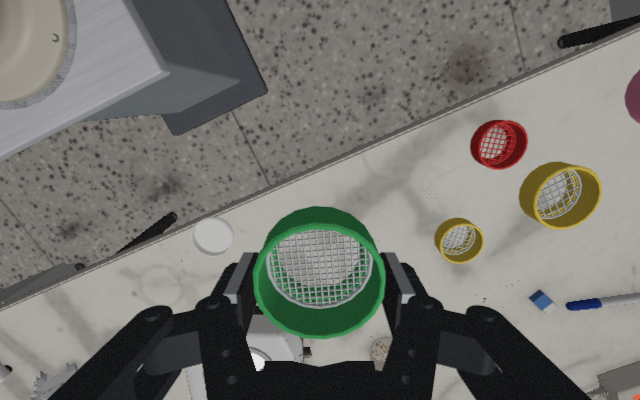

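Green is held. Crossing.

drive_tool(motion="0 0 0 -0.02 -0.045 0 50;0 0 0 -0.022 -0.05 0 50;0 0 0 -0.022 -0.05 0 50;0 0 0 -0.022 -0.05 0 50;0 0 0 -0.022 -0.05 0 50;0 0 0 -0.022 -0.05 0 50;0 0 0 -0.03 -0.05 0 50;0 0 0 -0.035 -0.045 0 50;0 0 0 -0.035 -0.045 0.02 50;0 0 0 -0.03 -0.04 0.02 50;0 0 0 0 0 0 50;0 0 0 0 0 0 50")

```text
clock: 24.7
position: [0.3768, -0.2711, 0.2331]
ee_rot: [-0.013, 0.214, 0.977, 0.002]
contact_force: [0.2, -0.2, -0.5]
width: 0.0591
```

```bash
python3 plan.py 0.4057 -0.3759 0.2
```

```text
clk 24.7 pos [ 0.3768 -0.2711  0.2331] width 0.0591 F [ 0.2  -0.2  -0.51] total [-0.0708 -0.0831  0.0313] n 2 per [-0.0354 -0.0416  0.0157] leveldeg [-0.04 -1.48 -0.  ] j6 -1.9
```

drive_tool(motion="0 -1.4 0 -0.022 -0.027 0.005 50;0 0 0 -0.022 -0.027 0.005 50;0 0 0 -0.02 -0.023 0.01 50;0 0 0 0 0 0 50;0 0 0 0 0 0 50")

```text
clock: 25.32
position: [0.4033, -0.3639, 0.2118]
ee_rot: [-0.002, 0.211, 0.977, 0.002]
contact_force: [-0.4, 0.9, -0.8]
width: 0.059
```

```bash
python3 plan.py 0.4057 -0.3759 0.14
```

```text
clk 25.32 pos [ 0.4033 -0.3639  0.2118] width 0.059 F [-0.44  0.88 -0.77] total [-0.0074 -0.0101  0.0717] n 2 per [-0.0037 -0.0051  0.0359] leveldeg [ 0.14 -0.21 -0.  ] j6 -2.01
```

drive_tool(motion="0.1 -0.2 0 -0.006 -0.008 0.02 50;0 0 0 -0.001 -0.002 0.03 50;0 0 0 0 0 0.02 50;0 0 0 0 0 0 50;0 0 0 0 0 0 50")

```text
clock: 25.95
position: [0.4062, -0.3701, 0.1444]
ee_rot: [0.002, 0.208, 0.978, -0.0]
contact_force: [-0.3, 0.1, 0.1]
width: 0.0591
```

```bash
python3 plan.py 0.4057 -0.3759 0.128
```

```text
clk 25.95 pos [ 0.4062 -0.3701  0.1444] width 0.0591 F [-0.28  0.05  0.15] total [-0.0019 -0.0055  0.0164] n 1 per [-0.0019 -0.0055  0.0164] leveldeg [ 0.01  0.2  -0.  ] j6 -2.02
```

drive_tool(motion="0 0.2 0 -0.002 -0.005 0.013 50;0 0 0 0 0 0 50;0 0 0 0 0 0 50")

```text
clock: 26.32
position: [0.4068, -0.3764, 0.1328]
ee_rot: [0.001, 0.208, 0.978, -0.001]
contact_force: [-0.8, -0.2, -0.6]
width: 0.0595
```

```bash
python3 plan.py 0.4057 -0.3759 0.103;python3 -c "
from fit import *
shoot('w12')"
```

```text
clk 26.32 pos [ 0.4068 -0.3764  0.1328] width 0.0595 F [-0.84 -0.22 -0.57] total [0.0013 0.     0.0298] n 1 per [0.0013 0.     0.0298] leveldeg [-0.09  0.19  0.  ] j6 -2.02
```

View pics/w12.png

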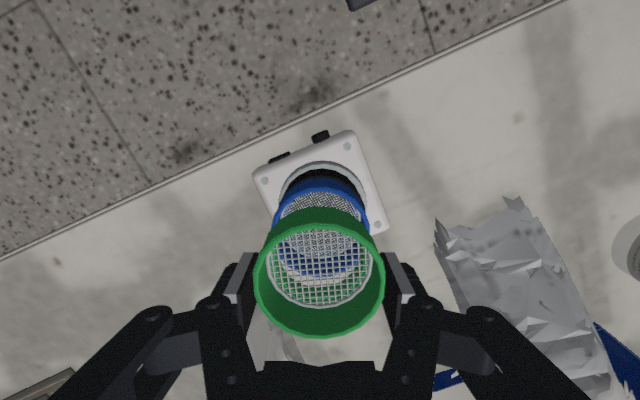

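Aligned over blue. Descend to 0.103.

drive_tool(motion="0 0.2 0 0.0006 0 0.008 50;0 0 0 0 0 0.007 50;0 0 0 0 0 0.006 50;0 0 0 0 0 0.004 50;0 0 0 0 0 0.003 50;0 0 0 0 0 0 50")

```text
clock: 27.12
position: [0.4061, -0.3761, 0.1032]
ee_rot: [-0.0, 0.208, 0.978, -0.001]
contact_force: [-0.8, 0.7, 2.5]
width: 0.0592
```

```bash
python3 plan.py 0.4057 -0.3759 0.103
```

```text
clk 27.12 pos [ 0.4061 -0.3761  0.1032] width 0.0592 F [-0.82  0.7   2.5 ] total [0.0005 0.     0.0002] n 1 per [0.0005 0.     0.0002] leveldeg [-0.07 -0.04  0.  ] j6 -2.02
```

Home at 0.1032, with 2.5 N of reaction. Release.

drive_tool(motion="0 0 0 0 0 0 80;0 0 0 0 0 0 95;0 0 0 0 0 0 100;0 0 0 0 0 0 100;0 0 0 0 0 -0.03 100;0 0 0 0 0 -0.05 100;0 0 0 0 0 -0.05 100;0 0 0 0 0 -0.02 100;0 0 0 0 0 0 100;0 0 0 0 0 0 100")

```text
clock: 28.38
position: [0.4059, -0.3755, 0.2557]
ee_rot: [-0.001, 0.208, 0.978, 0.0]
contact_force: [-0.5, -0.4, -0.3]
width: 0.0854
```

```bash
python3 plan.py 0.34 -0.05 0.3;python3 - <<'E'
from fit import *
im,d,P=shoot('w13')
fit(P,d,(318,190),60,.1,.114,lab='green')
fit(P,d,(318,190),60,.0955,.108,lab='green')
E
```

```text
clk 28.38 pos [ 0.4059 -0.3755  0.2557] width 0.0854 F [-0.52 -0.36 -0.28] total [ 0.1928  0.2705 -0.0437] n 5 per [ 0.0386  0.0541 -0.0087] leveldeg [-0.01 -0.17  0.  ] j6 -2.02
green 793 LSQ [ 0.4051 -0.3765  0.0285] MEC [ 0.4055 -0.3768] 0.0307 z pct [0.1017 0.1061 0.1073] bbox mid [ 0.4052 -0.3767]
green 936 LSQ [ 0.4049 -0.3764  0.0285] MEC [ 0.4055 -0.3768] 0.0307 z pct [0.0972 0.1058 0.1072] bbox mid [ 0.4052 -0.3766]
```

View pics/w13.png

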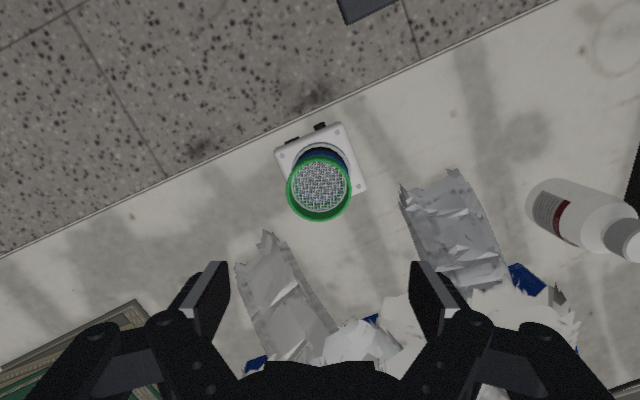

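Green's rim is at z 0.106, as expected, so it is seated. Cross to the small yellow.

drive_tool(motion="0 0 0 0.035 0.045 -0.02 100;0 0 0 0.035 0.045 -0.02 100;0 0 0 0.035 0.045 -0.01 100;0 0 0 0.035 0.045 0 100;0 0 0 0.033 0.045 0 100;0 0 0 0.03 0.045 0 100;0 0 0 0.025 0.05 0 100;0 0 0 0.022 0.055 0 100;0 0 0 0.022 0.055 0 100;0 0 0 0.022 0.055 0 100;0 0 0 0 0 0 100")

```text
clock: 29.8
position: [0.3291, 0.2044, 0.2976]
ee_rot: [-0.012, 0.21, 0.978, 0.004]
contact_force: [1.1, -0.5, 0.5]
width: 0.0856
```

```bash
python3 plan.py 0.36 0.3 0.3
```

```text
clk 29.8 pos [0.3291 0.2044 0.2976] width 0.0856 F [ 1.13 -0.52  0.45] total [ 0.011   0.0999 -0.0019] n 2 per [ 0.0055  0.0499 -0.001 ] leveldeg [ 0.12 -1.41 -0.  ] j6 -0.79
```

drive_tool(motion="0 -1.4 0 0.006 0.05 0 100;0 0 0 0.006 0.05 0 100;0 0 0 -0.03 0.055 0.03 100;0 0 0 -0.03 0.055 0.03 100;0 0 0 -0.02 0.04 0.04 100;0 0 0 0 0 0.02 100;0 0 0 0 0 0 100;0 0 0 0 0 0 100")

```text
clock: 30.8
position: [0.489, 0.3897, 0.1714]
ee_rot: [-0.003, 0.213, 0.977, -0.007]
contact_force: [0.6, -0.0, -0.0]
width: 0.0851
```

```bash
python3 plan.py 0.51 0.4245 0.16
```

```text
clk 30.8 pos [0.489  0.3897 0.1714] width 0.0851 F [ 0.6  -0.02 -0.03] total [-0.0046  0.0405  0.0108] n 1 per [-0.0046  0.0405  0.0108] leveldeg [-0.88 -0.14  0.  ] j6 -0.57
```

drive_tool(motion="-0.8 0 0 -0.002 0.02 0.005 100;0 0 0 -0.002 0.02 0.005 100;0 0 0 0 0 0 100;0 0 0 0 0 0 100")

```text
clock: 31.3
position: [0.5118, 0.4265, 0.1655]
ee_rot: [0.002, 0.214, 0.977, 0.003]
contact_force: [0.2, -0.1, -0.1]
width: 0.0856
```

```bash
python3 - <<'E'
from fit import *
im,d,P=shoot('w14')
fit(P,d,(318,205),65,.027,.037,lab='yel')
E
python3 plan.py 0.51 0.4245 0.1
```

```text
yel 871 LSQ [0.5096 0.4252 0.0286] MEC [0.5101 0.4252] 0.0307 z pct [0.0287 0.0322 0.0334] bbox mid [0.5098 0.4252]
clk 31.35 pos [0.5118 0.4265 0.1655] width 0.0853 F [-0.35 -0.03 -0.92] total [ 0.001  -0.0031  0.0654] n 2 per [ 0.0005 -0.0015  0.0327] leveldeg [ 0.44  0.1  -0.  ] j6 -0.55
```

View pics/w14.png

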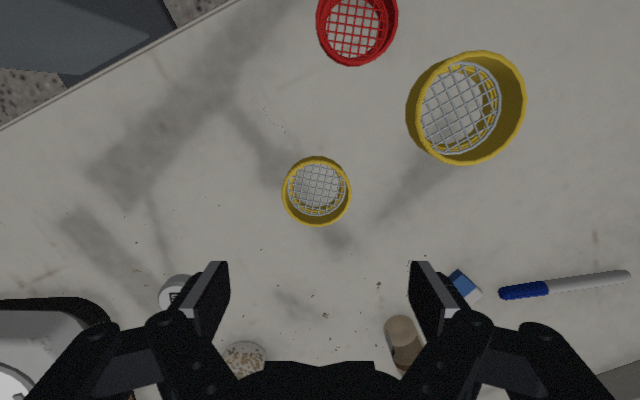

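The small yellow is centred at (316,191), about 60 mm outside; the larger at (465,107) is the look-alike. Descend.

drive_tool(motion="0.4 0.1 0 0.001 -0.002 0.03 100;0.3 0.2 0 0.002 -0.002 0.03 100;0.2 0.2 0 0.002 -0.002 0.025 100;0 0 0 0 0 0 100;0 0 0 0 0 0 100")

```text
clock: 31.98
position: [0.5053, 0.4229, 0.0831]
ee_rot: [-0.002, 0.214, 0.977, -0.001]
contact_force: [-0.4, 0.1, 0.5]
width: 0.0852
```

```bash
python3 plan.py 0.5098 0.4252 0.0275
```

```text
clk 31.98 pos [0.5053 0.4229 0.0831] width 0.0852 F [-0.39  0.15  0.47] total [-0.0033  0.0041  0.0555] n 2 per [-0.0016  0.0021  0.0278] leveldeg [-0.16 -0.19 -0.  ] j6 -0.55
```

drive_tool(motion="0 0 0 -0.003 0.004 0.01 100;0 0 0 0 0 0.02 100;0 0 0 0 0 0.015 100;0 0 0 0 0 0 100;0 0 0 0 0 0 100")

```text
clock: 32.6
position: [0.5134, 0.4274, 0.0403]
ee_rot: [0.001, 0.214, 0.977, 0.002]
contact_force: [0.1, -0.7, 0.6]
width: 0.0854
```

```bash
python3 plan.py 0.5098 0.4252 0.0275
```

```text
clk 32.6 pos [0.5134 0.4274 0.0403] width 0.0854 F [ 0.09 -0.68  0.56] total [ 0.0023 -0.0035  0.0128] n 1 per [ 0.0023 -0.0035  0.0128] leveldeg [0.29 0.09 0.  ] j6 -0.55
```

drive_tool(motion="0.3 0.1 0 0.002 -0.003 0.006 100;0 0 0 0 0 0.005 100;0 0 0 0 0 0 100")

```text
clock: 32.98
position: [0.5106, 0.4258, 0.0298]
ee_rot: [0.0, 0.214, 0.977, 0.0]
contact_force: [-1.1, -0.8, -0.5]
width: 0.0852
```

```bash
python3 plan.py 0.5098 0.4252 0.0275
```

```text
clk 32.98 pos [0.5106 0.4258 0.0298] width 0.0852 F [-1.12 -0.82 -0.48] total [ 0.0005 -0.0009  0.0023] n 1 per [ 0.0005 -0.0009  0.0023] leveldeg [0.06 0.04 0.  ] j6 -0.55
```

drive_tool(motion="0 0 0 0.0005 -0.001 0.002 60;0 0 0 0 0 0 50;0 0 0 0 0 0 50;0 0 0 0 0 0 50;0 0 0 0 0 0 50", newtons=30)

```text
clock: 33.6
position: [0.5098, 0.4252, 0.028]
ee_rot: [0.001, 0.214, 0.977, 0.001]
contact_force: [-0.2, 0.4, -0.1]
width: 0.059
```

```bash
python3 plan.py 0.5098 0.4252 0.0275
```

```text
clk 33.6 pos [0.5098 0.4252 0.028 ] width 0.059 F [-0.24  0.42 -0.11] total [0.     0.     0.0005] n 1 per [0.     0.     0.0005] leveldeg [0.1  0.06 0.  ] j6 -0.55
```

drive_tool(motion="0 0 0 0 0 -0.02 50;0 0 0 0 0 -0.045 50;0 0 0 0 0 -0.045 50;0 0 0 0.02 -0.01 -0.045 50;0 0 0 0.035 -0.035 -0.045 50;0 0 0 0.035 -0.04 -0.04 50;0 0 0 0.03 -0.035 -0.02 50;0 0 0 0.005 -0.02 0 50;0 0 0 0 0 0 50;0 0 0 0 0 0 50")

```text
clock: 34.85
position: [0.3393, 0.3513, 0.2899]
ee_rot: [0.001, 0.214, 0.977, 0.002]
contact_force: [0.7, 0.1, -1.0]
width: 0.0593
```

```bash
python3 plan.py 0.34 0.25 0.3;python3 -c "
from fit import *
shoot('w15')"
```

```text
clk 34.85 pos [0.3393 0.3513 0.2899] width 0.0593 F [ 0.67  0.09 -0.98] total [-0.043  -0.0917 -0.0105] n 2 per [-0.0215 -0.0458 -0.0052] leveldeg [ 0.21  0.02 -0.  ] j6 -0.48
```

View pics/w15.png

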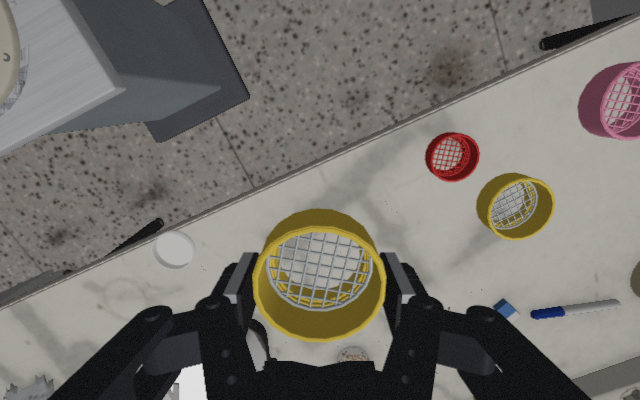

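Yellow is held, with the large one still in place at (515,205). Crossing back.

drive_tool(motion="0 0 0 -0.02 -0.045 -0.005 50;0 0 0 -0.022 -0.05 -0.005 50;0 0 0 -0.022 -0.05 -0.005 50;0 0 0 -0.022 -0.05 -0.005 50;0 0 0 -0.022 -0.05 0 50;0 0 0 -0.022 -0.05 0 50;0 0 0 -0.022 -0.05 0 50;0 0 0 -0.03 -0.05 0 50;0 0 0 -0.035 -0.045 0 50;0 0 0 -0.035 -0.045 0 50;0 0 0 0 0 0 50;0 0 0 0 0 0 50")

```text
clock: 36.4
position: [0.3799, -0.2135, 0.3033]
ee_rot: [-0.0, 0.215, 0.977, 0.002]
contact_force: [-0.5, 0.9, -0.4]
width: 0.0594
```

```bash
python3 plan.py 0.4053 -0.3765 0.24
```

```text
clk 36.4 pos [ 0.3799 -0.2135  0.3033] width 0.0594 F [-0.52  0.9  -0.44] total [-0.0917 -0.1374  0.0626] n 3 per [-0.0306 -0.0458  0.0209] leveldeg [ 0.22 -0.1   0.  ] j6 -1.81
```

drive_tool(motion="0 0 0 -0.025 -0.035 0.01 50;0 0 0 -0.025 -0.038 0.015 50;0 0 0 -0.025 -0.038 0.015 50;0 0 0 -0.015 -0.02 0.01 50;0 0 0 0 0 0.01 50;0 0 0 0 0 0 50;0 0 0 0 0 0 50")

```text
clock: 37.28
position: [0.4104, -0.3643, 0.241]
ee_rot: [-0.001, 0.21, 0.978, 0.005]
contact_force: [0.2, 0.7, -0.4]
width: 0.0592
```

```bash
python3 plan.py 0.4053 -0.3765 0.165
```

```text
clk 37.27 pos [ 0.4104 -0.3643  0.241 ] width 0.0592 F [ 0.16  0.66 -0.39] total [-0.0006 -0.0139  0.0758] n 2 per [-0.0003 -0.007   0.0379] leveldeg [ 0.56 -0.18  0.  ] j6 -2.01
```

drive_tool(motion="0.5 -0.2 0 0 -0.012 0.02 50;0 0 0 0 -0.003 0.03 50;0 0 0 0 0 0.02 50;0 0 0 0 0 0 50;0 0 0 0 0 0 50")

```text
clock: 37.9
position: [0.4059, -0.3746, 0.1752]
ee_rot: [0.004, 0.208, 0.978, -0.002]
contact_force: [-0.4, 0.1, -0.7]
width: 0.0596
```

```bash
python3 plan.py 0.4053 -0.3765 0.153
```

```text
clk 37.9 pos [ 0.4059 -0.3746  0.1752] width 0.0596 F [-0.37  0.13 -0.72] total [-0.0001 -0.002   0.0222] n 1 per [-0.0001 -0.002   0.0222] leveldeg [-0.1   0.49 -0.  ] j6 -2.03
```

drive_tool(motion="-0.1 0.5 0 0 -0.002 0.01 50;0 0 0 0 0 0.009 50;0 0 0 0 0 0 50;0 0 0 0 0 0 50")

```text
clock: 38.4
position: [0.406, -0.3772, 0.1571]
ee_rot: [0.001, 0.207, 0.978, -0.001]
contact_force: [0.2, -0.1, -0.8]
width: 0.0591
```

```bash
python3 plan.py 0.4053 -0.3765 0.126;python3 -c "
from fit import *
shoot('w16')"
```

```text
clk 38.4 pos [ 0.406  -0.3772  0.1571] width 0.0591 F [ 0.24 -0.08 -0.8 ] total [0.001  0.0004 0.0311] n 1 per [0.001  0.0004 0.0311] leveldeg [-0.09  0.16  0.  ] j6 -2.03
```

View pics/w16.png

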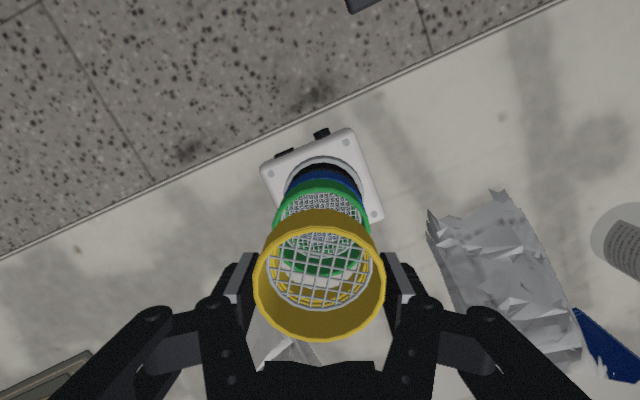

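Aligned over the straight stack. Descend to 0.126.

drive_tool(motion="0 0.2 0 0.001 0.0003 0.009 50;0 0 0 0 0 0.007 50;0 0 0 0 0 0.006 50;0 0 0 0 0 0.004 50;0 0 0 0 0 0.003 50;0 0 0 0 0 0 50")

```text
clock: 39.2
position: [0.4051, -0.3765, 0.126]
ee_rot: [-0.001, 0.207, 0.978, -0.001]
contact_force: [-0.8, 0.4, -0.1]
width: 0.0595
```

```bash
python3 plan.py 0.4053 -0.3765 0.126
```

```text
clk 39.2 pos [ 0.4051 -0.3765  0.126 ] width 0.0595 F [-0.79  0.42 -0.12] total [-0.0002  0.0001  0.    ] n 1 per [-0.0002  0.0001  0.    ] leveldeg [-0.09 -0.06  0.  ] j6 -2.03
```

Nudge down 1 mm to seat it, then release and back off.

drive_tool(motion="0 0 0 0 0 0.0015 50;0 0 0 0 0 0 50;0 0 0 0 0 0 80;0 0 0 0 0 0 95;0 0 0 0 0 0 100;0 0 0 0 0 0 100;0 0 0 0 0 -0.03 100;0 0 0 0 0 -0.05 100;0 0 0 0 0 -0.05 100;0 0 0 0 0 -0.02 100;0 0 0 0 0 0 100;0 0 0 0 0 0 100")

```text
clock: 40.7
position: [0.405, -0.376, 0.2783]
ee_rot: [-0.001, 0.207, 0.978, 0.0]
contact_force: [-1.2, 0.7, -0.8]
width: 0.0854
```

```bash
python3 plan.py 0.34 -0.05 0.3;python3 - <<'E'
from fit import *
im,d,P=shoot('w17')
fit(P,d,(318,190),60,.123,.14,lab='yellow')
im,d=get_image('scene');cv2.imwrite('pics/sc2.png',cv2.resize(im[100:300,200:520],None,fx=2.4,fy=2.4)[:,:,::-1])
E
```

```text
clk 40.7 pos [ 0.405  -0.376   0.2783] width 0.0854 F [-1.17  0.65 -0.77] total [ 0.1918  0.2715 -0.0213] n 5 per [ 0.0384  0.0543 -0.0043] leveldeg [-0.03 -0.17 -0.  ] j6 -2.03
yellow 846 LSQ [ 0.4051 -0.3776  0.0286] MEC [ 0.4057 -0.3778] 0.0307 z pct [0.1244 0.13   0.1313] bbox mid [ 0.4054 -0.3778]
```

View pics/w17.png

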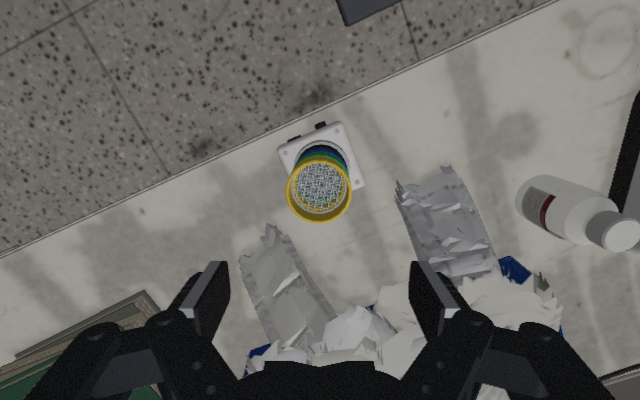

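View pics/sc2.png

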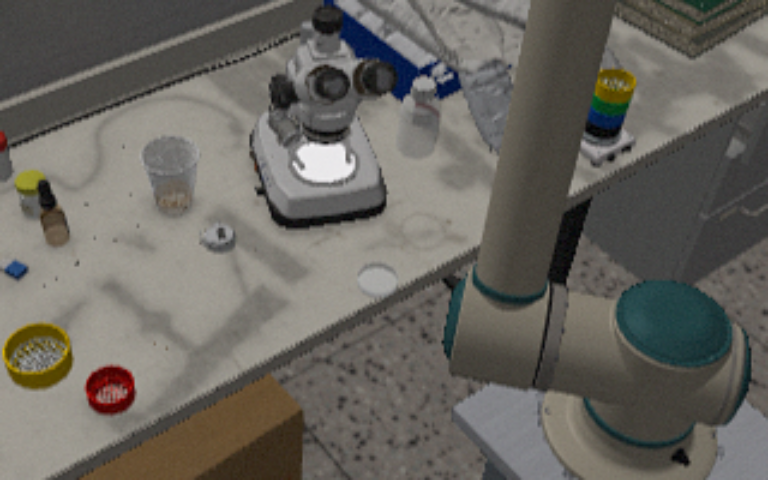

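The yellow rim is at z 0.130, exactly as expected, and each piece is about 1 mm or less from the axis of the one below. The scene crop shows the stack standing straight at (612,105), with the bottle, dish and counter in place. Handing in.

```bash
python3 -c "
from rig import *
print(sign_off())"
```

```text
the job is handed in; nothing more can be done
None
```

The stack is built on the shaker plate in the order asked: black pan, blue, green, then the smaller (60 mm) yellow sieve. I handed the job in at about 41 s of the 125 s allowed; `sign_off` reports no verdict.

**Heights:** after each release the wrist camera read the rims at 58, 82, 106 and 130 mm, which are the fully seated values.

**Alignment:** each piece measured within about 1.5 mm of the axis of the one below (limit 5 mm). I did not measure tilt as such. The views showed the stack straight.

**At hand-in:** the gripper was open and clear, about 13 cm above the stack. The last pictures showed the counter, dish and bottle standing where they were, though I did not re-measure their positions.

**One reading disagreed:** while still gripped, blue stopped about 1 mm above its predicted height. Its rim read correctly once released.

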